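# Take the finished cover out of the vice and hold it over its housing

### The arm

A 7-joint arm with a two-finger parallel gripper is mounted at the origin on a cart in front of the work surface, level with it; the furniture and walls round the work are solid. World frame = base frame: x ahead of the robot, y to its left, z up, the work surface at z = 0. Lengths are in mm, angles in rad, forces in N, time in s.
With the tool pointing down it reaches from about 400 to 900 mm from the base axis. Payload 5.6 kg.
Tool frame: the origin (TCP) lies midway between the tips of the shut fingers; the grasp point (between the pads) lies 19 mm behind it; z points along the fingers, y is the line along which they close (so a half turn about z gives the same grasp; the last joint's range is limited). The gripper opens to 92 mm and grips with 3 to 60 N. Pads are 20 mm wide; open, the fingers measure 128 mm over their backs; the gripper's body (75 mm by 189 mm) begins 69 mm behind the grasp point.
Start: joints at [-1.313, 0.468, -0.012, 1.603, 0.006, 1.071, -0.056], TCP at [192.626, 620.809, 214.592] pointing down, gripper open.
Joint ranges: [-2.53, 2.53], [-0.31, 2.02], [-1.57, 1.55], [0.28, 2.44], [-1.29, 4.43], [0.15, 1.84], [-2.92, 2.92]. Speed limits (rad/s): [2.57, 2.57, 3.14, 3.14, 3.14, 3.14, 3.14].

### API

Orientations are given as a rotation vector (axis times angle).
In Python, from cell import robot, grip, kin, viewer gives the robot as it stands. Calls block until the motion is done:
- robot.movep(position, orientation): joint-space move of the TCP to a pose.
- robot.servo_line(position, feed=150, rotation=None): straight line of the TCP; rotation=None keeps the orientation; feed is the mean speed in mm/s.
- robot.goto_joints(angles): joint-space move.
- grip(opening, newtons=None): opening from 0.0 (shut) to 1.0 (fully open); newtons is the grip in N (None keeps the last); returns when the fingers have stopped.
- robot.hold(seconds).
- kin.ik(position, orientation): joint angles nearest the present ones, or None.
- robot.observe(): the state.
- viewer.read_camera(name): name is "side" or "top" or "wrist"; returns the picture (420x560x3 uint8, red, green, blue); there is no depth.
- viewer.camera_info(name): a dict with "camera_matrix" (3x3 intrinsics, pixels), "R" (3x3) and "t" (3): a world point X has camera coordinates R X + t. Camera axes: x right, y down, z forward; pixel columns grow to the right and rows downward; lengths in mm; the calibration is good to about 2 mm. A picture is of the moment at which its call begins: read the wrist's pose just before it. camera_info takes no time and is no camera call; for the wrist camera it gives the pose at the moment of the call.
A pose or a line that the arm cannot do raises robot.IKError and nothing moves.
- robot.job_done(): hands the job in; it is judged then, once.
Trained networks look in the newest picture that a camera, given by its name, has taken for a name from the list of things; names that differ only in an ending like _2 or _b are one class to them, and where a whole thing is asked for, a point or a joint stands for the part that bears it (a point fixed in the world has none). Each returns a list of dicts, best first, with "confidence" (0 to 1); they miss things now and then, are a little off and sometimes report something else, mostly with a low value. They report only what shows in the picture. A call takes as long as a camera call.
- viewer.silhouettes(name, camera): "mask" (420x560 bool, what is visible of it).
- viewer.pinpoint(name, camera): "at" ([x, y, z] in mm, in the coordinates of the camera as it stood for that picture, good to about 4 mm: a listed point, or the origin of a listed thing).
The state is a dict: "t": time; "joints": joint angles; "joint_velocities": joint speeds; "joint_torque": joint torques, N m; "tcp_pos": TCP position; "tcp_rot": TCP orientation; "contact_force": force on the tool from outside, world axes, zero at the start; "wrist_torque": the same for the moment, N m; "grip_width": opening from 0.0 (shut) to 1.0 (fully open); "grip_force": force on a finger pad.
Only numpy, scipy, OpenCV 4.12 (cv2) and the standard library are available. Lean on these libraries where they do the work, as an engineer would, in place of code of your own. Each camera call takes 0.05 s, during which the arm holds its last target. There are 200 camera calls.

### The job

Pull the red tab of the low blue toolmaker's vice to slide its front jaw fully open, then lift the finished aluminium cover plate out (its upright rib is there to grip it by). Carry it to the open aluminium housing and hold it level, hovering about a centimetre above the housing's top face, with its four corner holes in line over the four threaded holes (either way round), ready for the screws. Finish while still holding it there, motionless: never let the cover touch the housing, do not let go, and leave the jar, calliper and hex key where they are.

Things in the scene. Friction and masses are not known exactly. Their poses are not given: they have to be found in the camera images.
- toolvice: Low blue toolmaker's vice fixed to the bench (not the teal bench vice at the left edge): base 185 x 90 mm, jaws 110 mm wide, tops 45 mm above the bench. Origin: on the bench, below the clamped cover's centre. x points from the front (moving) jaw to the rear (fixed) jaw along the slide, y along the jaws, z up. Base from x = -110 to +75 mm; rear jaw from x = +34 to +68 mm.
- vice_jaw (a joint): Slide of the vice's front jaw, m: 0 = closed on the cover, 0.040 = fully open (stop); opens toward the vice's -x. About 4 N of friction, damping 15 N per m/s, no spring: it stays where left. While closed, a lip on it overlaps the cover's front edge by about 4 mm, 1 mm above the plate, so the cover cannot be lifted until the jaw is opened.
- jaw_tab (a point): Point in the red upright tab on the front jaw, to pinch from above and pull: tab 12 mm thick along the slide, 34 mm wide along the jaws, top 81.5 mm above the bench. The point is on its centre lines, 15.5 mm below its top, 28.5 mm above the jaw surface it stands on. Axes as the vice's. 92 mm from the cover's centre with the jaw closed.
- cover_grip (a point): Aluminium cover (0.22 kg): plate 66 (x) x 110 (y) x 6 mm, on its middle an upright rib 14 (x) x 50 (y) mm, 40 mm tall. Point in the rib, 28 mm above the plate's top face, 34 mm above its underside, 12 mm below the rib's top; axes the cover's, z up. Pinch the rib across x. In the vice it lies flat, trapped but not squeezed, underside 34 mm above the bench, its x along the vice's x.
- cover_hole0 (a point): Centre of one 10 mm through hole of the cover, at the plate's underside, at cover x +22 mm, y +44 mm. The four holes are at x +-22, y +-44 mm.
- cover_hole2 (a point): Centre of the diagonally opposite hole, at the underside, at cover x -22 mm, y -44 mm.
- housing: Open-topped aluminium housing, fixed to the bench, 66 mm (x) x 110 mm (y) x 32 mm high, with a pocket holding a green board, two small brass connectors on its +x side, and four 6 mm threaded holes in its top face at x +-22, y +-44 mm. Origin: centre of its underside, on the bench; z up.
- housing_hole0 (a point): Mouth of the threaded hole at housing x +22, y +44 mm, on the top face 32 mm above the bench.
- housing_hole2 (a point): Mouth of the diagonally opposite threaded hole at housing x -22, y -44 mm, on the top face.
- screw_jar: Bystander: clear jar with yellow cap, 53 mm across, 65 mm high; origin under its centre.
- calliper: Bystander: calliper lying flat, 72 x 230 x 17 mm; origin under its centre.
- hex_key: Bystander: black hex key lying flat, 31 x 96 x 5 mm; origin under its centre.

How it is judged (in metres and radians):
On the way, in this order (a step that is already met when the one before it is completed fails the run):
1. the front jaw is slid open (at least 32 of its 40 mm) with the cover still lying in the vice (value of joint vice_jaw above 0.032 m and height (world z) of cover_grip below 0.078 m), for 0.2 s.
2. the cover is held clear above the vice, gripped by the fingers (height (world z) of cover_grip above 0.1 m and contact force between the fingers and cover above 1 N and contact force between cover and toolvice below 0.1 N), for 0.2 s.
At the end, for the whole second after the job is handed in: The cover is held in the fingers, still (under 20 mm/s), level within 0.07 rad, its underside 4 to 18 mm above the housing's top face and not touching it, each cover hole within 4 mm (horizontally) of a threaded hole, either way round; the vice jaw is left open at least 32 of its 40 mm (((horizontal distance between cover_hole0 and housing_hole0 below 0.004 m and horizontal distance between cover_hole2 and housing_hole2 below 0.004 m) or (horizontal distance between cover_hole0 and housing_hole2 below 0.004 m and horizontal distance between cover_hole2 and housing_hole0 below 0.004 m)) and z of cover_hole0 in the frame of housing between 0.036 and 0.05 m and z of cover_hole2 in the frame of housing between 0.036 and 0.05 m and angle between cover_grip's own z axis and vertical below 0.07 rad and contact force between the fingers and cover above 1 N and contact force between cover and housing below 0.1 N and linear speed of cover below 0.02 m/s and angular speed of cover below 0.15 rad/s and value of joint vice_jaw above 0.032 m); the arm keeps its last pose, push and grip.
It fails at once if the cover is forced up while the jaw is still closed (height (world z) of cover_grip above 0.078 m and value of joint vice_jaw below 0.006 m).
It fails at once if the cover touches the housing (contact force between cover and housing above 0.5 N).
It fails at once if the screw_jar is moved more than 15 mm (distance of screw_jar from where it was at the start of the episode above 0.015 m).
It fails at once if the calliper is moved more than 15 mm (distance of calliper from where it was at the start of the episode above 0.015 m).
It fails at once if the hex key is moved more than 15 mm (distance of hex_key from where it was at the start of the episode above 0.015 m).
It also fails if it takes over 48 s, if anything falls off the work surface, if the arm or the gripper's body presses on something with over 40 N, if the wrist force passes 120 N, or if a joint passes its speed limit or range.

## Working session

There is one attempt and no reset: what is moved stays moved. The work goes in short steps, each a Python script; the robot and the scene stay as the last script left them, time stands still between calls to the robot, and variables do not carry over. Pictures are saved under pics/ and viewed, at most 10 in all, crops included, and the job is handed in when it is done.

```bash
ls; mkdir -p pics; cat > h.py <<'E'
import numpy as np, cv2
from cell import robot, grip, kin, viewer
def snap(cam, fn=None):
    info=viewer.camera_info(cam); im=viewer.read_camera(cam)
    if fn: cv2.imwrite('pics/'+fn, cv2.cvtColor(im,cv2.COLOR_RGB2BGR))
    return info, im
def world(info,p): return np.array(info['R']).T@(np.array(p)-np.array(info['t']))
def pins(names,cam,info):
    for n in names:
        for d in viewer.pinpoint(n,cam)[:2]:
            print(cam,n,round(d['confidence'],2),world(info,d['at']).round(1))
def ray(info,uv,z):
    K=np.array(info['camera_matrix']);R=np.array(info['R']);t=np.array(info['t'])
    d=R.T@np.linalg.solve(K,[uv[0],uv[1],1]); c=-R.T@t
    return c+d*(z-c[2])/d[2]
def proj(info,X):
    K=np.array(info['camera_matrix']);q=K@(np.array(info['R'])@np.array(X)+np.array(info['t']));return q[:2]/q[2]
E
python3 - <<'E'
from h import *
s=robot.observe(); print(s['t'],s['tcp_pos'],s['tcp_rot'])
N=['toolvice','jaw_tab','cover_grip','cover_hole0','cover_hole2','housing','housing_hole0','housing_hole2','screw_jar','calliper','hex_key']
for c in ['top','side']:
    i,im=snap(c,c+'0.png'); print(c,'cam at',world(i,[0,0,0]).round())
    pins(N,c,i)
E
```

```text
pics
0.0 [192.48615558 620.26803052 213.67232677] [-4.70840209e-01 -3.10596670e+00  2.62898638e-03]
top cam at [ 408.  295. 1311.]
top toolvice 0.87 [530.4 284.2  -2.4]
top jaw_tab 0.79 [440.  288.1  69.8]
top cover_grip 0.72 [392.9 130.9   0.7]
top cover_grip 0.69 [518.3  11.9  32.7]
top cover_hole0 0.77 [507.2 242.7  35.6]
top cover_hole0 0.57 [549.9 330.8  35.2]
top cover_hole2 0.77 [507.2 242.7  35.6]
top cover_hole2 0.57 [549.9 330.8  35.2]
top housing 0.87 [518.5  63.    3.6]
top housing_hole0 0.76 [518.2 111.6  36.2]
top housing_hole0 0.68 [517.4  15.2  30.9]
top housing_hole2 0.76 [518.2 111.6  36.2]
top housing_hole2 0.68 [517.4  15.2  30.9]
top screw_jar 0.97 [663.   74.7  -3.6]
top calliper 0.9 [479.8 547.3   1.1]
top hex_key 0.47 [393.1 129.2   0. ]
side cam at [ 198. -346.  674.]
side toolvice 0.79 [531.4 287.7   2.1]
side toolvice 0.63 [528.7 287.5  67.9]
side jaw_tab 0.63 [439.6 287.9  61.2]
side jaw_tab 0.37 [5.299e+02 2.880e+02 2.000e-01]
side cover_grip 0.88 [529.  287.4  67. ]
side cover_hole0 0.78 [551.9 334.   34.1]
side cover_hole0 0.64 [505.6 243.5  31.8]
side cover_hole2 0.78 [551.9 334.   34.1]
side cover_hole2 0.64 [505.6 243.5  31.8]
side housing 0.78 [516.9  64.7  -1.5]
side housing_hole0 0.94 [518.5  17.   27.1]
side housing_hole0 0.9 [514.6 111.1  29.6]
side housing_hole2 0.94 [518.5  17.   27.1]
side housing_hole2 0.9 [514.6 111.1  29.6]
side calliper 0.59 [480.7 552.1  -2.6]
side calliper 0.59 [518.3  64.5  -0.9]
side hex_key 0.59 [391.4 128.1   0.5]
```

View pics/top0.png

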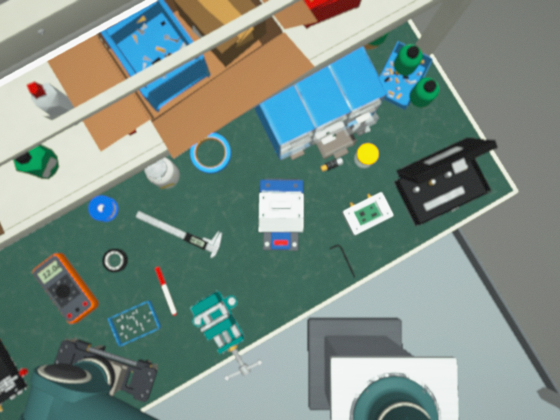

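View pics/side0.png

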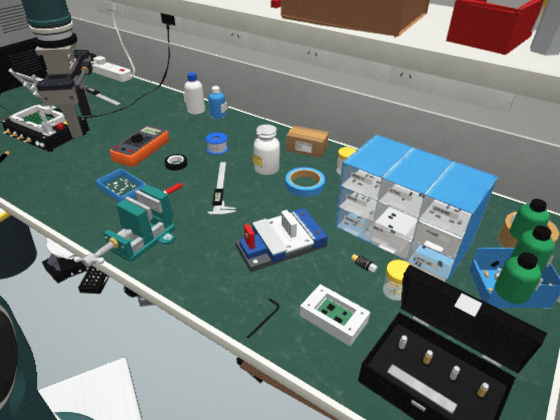

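The top view shows the vice near (281,212), its red tab at (281,242), the housing at (368,213), the hex key at (342,260) and the jar at (367,154). Both views agree that the vice yaw is about 0 and the housing yaw about +26°. Next I'll look from the wrist camera and check the cabinet clearance.

```bash
cat >> h.py <<'E'
from scipy.spatial.transform import Rotation as Ro
def down(yaw):  # tool y along (cos yaw, sin yaw)
    y=np.array([np.cos(yaw),np.sin(yaw),0]);z=np.array([0,0,-1.]);x=np.cross(y,z)
    return Ro.from_matrix(np.c_[x,y,z]).as_rotvec()
E
python3 - <<'E'
from h import *
i=viewer.camera_info('top')
for uv in [(283,158),(258,105),(300,140),(330,148)]:
    print(uv,[ray(i,uv,z)[:2].round() for z in (0,100,200)])
for yaw in (0,np.pi,np.radians(26),np.radians(26-180)):
    print(yaw,[None if q is None else np.round(q,2) for q in (kin.ik([440,288,150],down(yaw)),kin.ik([530,288,150],down(yaw)),kin.ik([517,63,150],down(yaw)))])
yaws=[y for y in (0,np.pi) if kin.ik([440,288,300],down(y)) is not None]
best=min(yaws,key=lambda y:abs(kin.ik([440,288,300],down(y))[6]))
print(best)
robot.movep([470,280,300],down(best)); 
s=robot.observe(); print(s['t'],s['tcp_pos'],s['joints'])
i,im=snap('wrist','w0.png'); print('cam',world(i,[0,0,0]).round())
pins(['toolvice','jaw_tab','cover_grip','cover_hole0','housing_hole0'],'wrist',i)
E
```

```text
(283, 158) [array([664., 281.]), array([645., 282.]), array([625., 283.])]
(258, 105) [array([808., 348.]), array([777., 344.]), array([747., 339.])]
(300, 140) [array([713., 236.]), array([689., 240.]), array([666., 245.])]
(330, 148) [array([691., 157.]), array([670., 167.]), array([648., 178.])]
0 [array([-0.96,  0.35,  0.38,  1.98, -0.17,  0.84, -0.48]), array([-0.85,  0.48,  0.39,  1.8 , -0.22,  0.91, -0.36]), array([-0.64,  0.36,  0.55,  2.  , -0.25,  0.84,  0.05])]
3.141592653589793 [array([-0.45,  0.36, -0.23,  1.95,  0.11,  0.85,  2.4 ]), array([-0.38,  0.48, -0.23,  1.77,  0.13,  0.91,  2.48]), array([ 0.75,  0.78, -1.32,  1.92,  0.84,  1.15,  2.24])]
0.4537856055185257 [array([-0.88,  0.34,  0.29,  1.98, -0.13,  0.84, -0.07]), array([-0.78,  0.47,  0.3 ,  1.79, -0.17,  0.91,  0.04]), array([-0.59,  0.35,  0.5 ,  2.  , -0.22,  0.84,  0.48])]
-2.6878070480712677 [array([-0.37,  0.37, -0.33,  1.95,  0.15,  0.85,  2.81]), array([-0.3 ,  0.49, -0.33,  1.76,  0.19,  0.92,  2.88]), array([-1.14,  0.73,  1.35,  2.03, -0.82,  1.09, -2.09])]
0
2.8417 [469.05836544 281.69741635 299.52678885] [-0.94334225  0.21410552  0.40339222  1.7787657  -0.0912082   1.16770347
 -0.50895107]
cam [469. 355. 470.]
wrist jaw_tab 0.9 [441.7 286.3  68. ]
wrist cover_grip 0.92 [532.7 291.9  67.1]
wrist cover_hole0 0.87 [512.2 242.7  36.7]
wrist cover_hole0 0.8 [557.9 330.5  37.8]
wrist housing_hole0 0.69 [519.5 114.9  33.2]
```

View pics/w0.png

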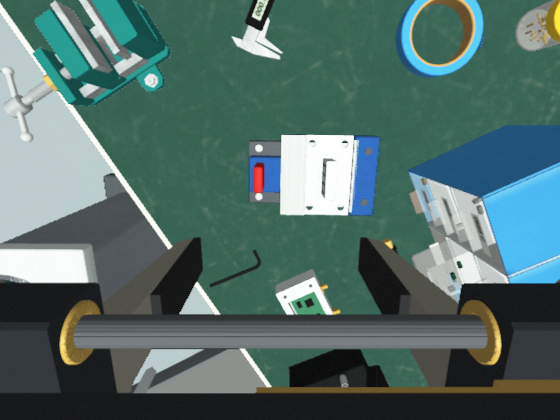

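```bash
python3 - <<'E'
from h import *
i=viewer.camera_info('top');w=viewer.camera_info('wrist')
for z in (0,50,100,150,200): print(z,ray(i,(283,158),z)[:2].round(),ray(w,(411,172),z)[:2].round())
# tab top / rib top / cover corners, wrist
print('tab',ray(w,(258,178),81.5).round(1),'rib',ray(w,(326,180),80).round(1))
for uv in [(281,136),(353,135),(281,215),(353,215)]: print('plate',ray(w,uv,40).round(1))
E
```

```text
0 [664. 281.] [667. 286.]
50 [655. 281.] [646. 294.]
100 [645. 282.] [625. 301.]
150 [635. 283.] [604. 308.]
200 [625. 283.] [583. 315.]
tab [442.2 290.3  81.5] rib [527.5 287.7  80. ]
plate [470.9 340.2  40. ]
plate [567.1 341.6  40. ]
plate [471.2 230.2  40. ]
plate [574.  230.4  40. ]
```

```bash
python3 - <<'E'
import cv2
a=cv2.imread('pics/w0.png')[120:230,235:390]
cv2.imwrite('pics/w0c.png',cv2.resize(a,None,fx=5,fy=5,interpolation=cv2.INTER_CUBIC))
E
```

```text
(no output)
```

View pics/w0c.png

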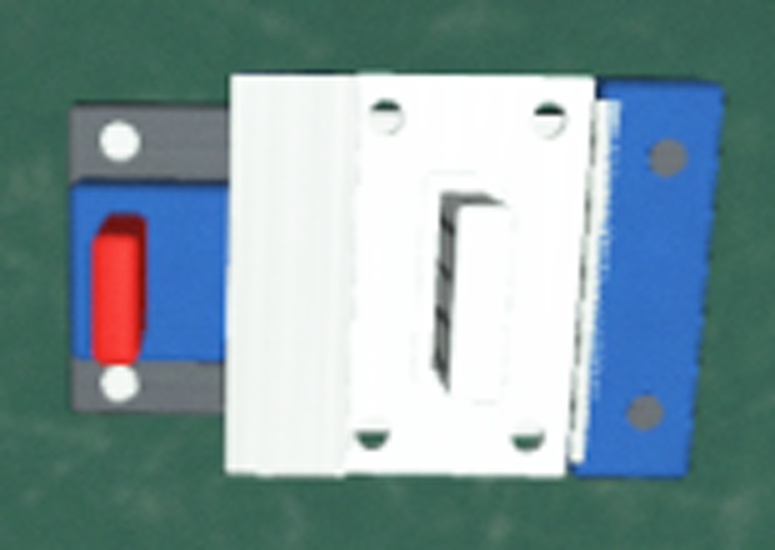

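The crop shows the tab top centre at crop pixel (117,298), the rib top at (483,300) and the four holes at about (386,116), (549,119), (372,434) and (527,436). I'll fit the pose from the holes and check it against the tab.

```bash
python3 - <<'E'
from h import *
w=viewer.camera_info('wrist')
u=lambda a:(np.array(a)/5+np.array([235,120]))-0.4
P=np.array([ray(w,u(a),40)[:2] for a in [(386,116),(549,119),(372,434),(527,436)]]);print(P.round(1),P.mean(0))
d=(P[0]+P[1]-P[2]-P[3]);print('yaw from y', np.degrees(np.arctan2(-d[0],d[1])), np.linalg.norm(d)/2)
d=(P[1]+P[3]-P[0]-P[2]);print('yaw from x', np.degrees(np.arctan2(d[1],d[0])), np.linalg.norm(d)/2)
for a in [(92,235),(135,235),(97,362),(137,362)]: print('tab',ray(w,u(a),81.5).round(1))
for a in [(459,207),(512,207),(450,398),(498,400)]: print('rib',ray(w,u(a),80).round(1))
E
```

```text
[[512.4 331.3]
 [556.2 330.6]
 [510.9 243. ]
 [554.8 242.5]] [533.58020756 286.8494045 ]
yaw from y -0.9368691138180444 88.25778788842403
yaw from x -0.7882483225978799 43.93240251116195
tab [436.2 304.5  81.5]
tab [446.8 304.5  81.5]
tab [436.8 272.4  81.5]
tab [446.9 272.4  81.5]
rib [527.1 311.4  80. ]
rib [540.2 311.4  80. ]
rib [526.7 262.9  80. ]
rib [539.  262.4  80. ]
```

The cover centre is at (533.5, 287) with a yaw of about -0.9°. The tab is at (441.6, 288.4), which is 92 mm away as specified. Now I'll pull the jaw.

```bash
python3 - <<'E'
from h import *
yaw=np.radians(-0.9); o=down(yaw)
def st(m): 
    s=robot.observe();print(m,round(s['t'],2),s['tcp_pos'].round(1),np.array(s['contact_force']).round(1),round(s['grip_width'],3),round(s['grip_force'],1))
robot.movep([441.6,288.4,130],o); st('above')
grip(0.4,25); robot.hold(0.2); st('held')
robot.servo_line([441.6,288.4,51],feed=80); st('down')
grip(0.0,25); st('grip')
d=-np.array([np.cos(yaw),np.sin(yaw),0])
robot.servo_line(np.array([441.6,288.4,51])+d*40,feed=40); robot.hold(0.3); st('pulled')
i,im=snap('top','t1.png'); pins(['jaw_tab','cover_hole0'],'top',i)
E
```

```text
above 3.87 [442.8 288.9 131. ] [1.3 0.5 0.4] 1.001 0.0
held 4.98 [441.6 288.4 130. ] [0.1 0.7 0.2] 0.403 0.0
down 6.12 [442.  288.6  51.5] [0.4 0.7 0.7] 0.4 0.0
grip 6.61 [440.8 288.6  51.2] [-4.5 -0.   5.8] 0.128 25.0
pulled 8.06 [401.7 289.1  51.2] [ 2.4 -1.4  5.2] 0.128 25.0
top cover_hole0 0.6 [510.3 244.9  36.4]
```

```bash
python3 - <<'E'
from h import *
o=down(np.radians(-0.9))
grip(0.4); s=robot.observe(); p=s['tcp_pos']
robot.servo_line([p[0],p[1],130],feed=150)
robot.movep([520,80,300],o); robot.hold(0.2)
s=robot.observe();print(s['t'],s['tcp_pos'])
i,im=snap('wrist','w2.png'); np.savez('w2.npz',**{k:np.array(i[k]) for k in('camera_matrix','R','t')})
pins(['jaw_tab','cover_grip','cover_hole0','housing','housing_hole0','screw_jar'],'wrist',i)
E
python3 -c "
import cv2
a=cv2.imread('pics/w2.png')
cv2.imwrite('pics/w2c.png',cv2.resize(a[:300,190:430],None,fx=2,fy=2,interpolation=cv2.INTER_CUBIC))"
```

```text
10.7583 [519.37700101  81.2744061  299.05799641]
wrist jaw_tab 0.88 [403.3 286.8  66.5]
wrist cover_grip 0.32 [515.   69.6  -1.7]
wrist cover_hole0 0.92 [509.5 244.9  37.4]
wrist housing 0.67 [513.1  67.9   1.9]
wrist housing_hole0 0.92 [516.8  12.8  32.6]
wrist housing_hole0 0.7 [517.9 115.7  33.6]
wrist screw_jar 0.93 [663.7  70.5   1. ]
```

View pics/w2c.png

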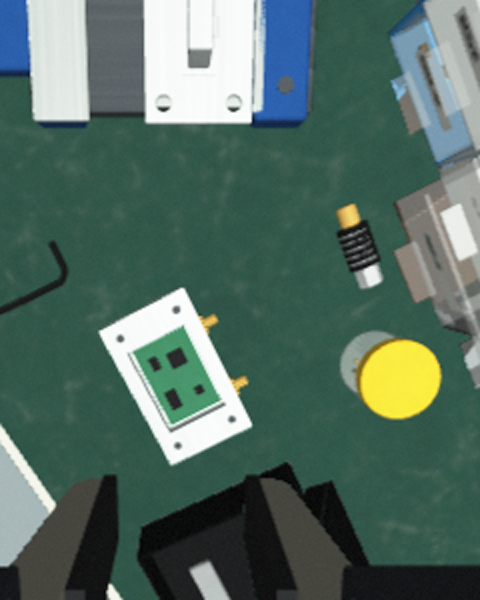

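The jaw is open (tab at about x=402) and the cover is still in place. The four housing holes show in the crop at (177,309), (120,339), (232,419) and (178,446), and the near cover holes at (164,102) and (233,102). I'll locate the housing holes precisely by blob centroid.

```bash
cat > house.py <<'E'
from h import *
def fit(P,yaw0):
    # P: 4x2 ordered (+,+),(-,+),(+,-),(-,-)
    d=(P[0]+P[1]-P[2]-P[3]);a=np.arctan2(-d[0],d[1]); e=(P[0]+P[2]-P[1]-P[3]);b=np.arctan2(e[1],e[0])
    print('yaws',np.degrees([a,b]).round(2),'lens',np.linalg.norm(d)/2,np.linalg.norm(e)/2,'centre',P.mean(0).round(1))
def refine(im,uv,r=5):
    g=cv2.cvtColor(im,cv2.COLOR_RGB2GRAY).astype(float)
    u,v=np.round(uv).astype(int);p=g[v-r:v+r+1,u-r:u+r+1];w=np.clip(np.percentile(p,60)-15-p,0,None)
    yy,xx=np.mgrid[-r:r+1,-r:r+1]
    return np.array([u+(w*xx).sum()/w.sum(),v+(w*yy).sum()/w.sum()])
E
python3 - <<'E'
from house import *
i=dict(np.load('w2.npz'));im=cv2.cvtColor(cv2.imread('pics/w2.png'),cv2.COLOR_BGR2RGB)
U=[np.array(a)/2+[189.75,-.25] for a in [(177,309),(120,339),(232,419),(178,446)]]
R=[refine(im,u,4) for u in U]; print(np.round(U,1).tolist(),np.round(R,1).tolist())
P=np.array([ray(i,u,32)[:2] for u in R]);print(P.round(1));fit(P,26)
print([ray(i,np.array(a)/2+[189.75,-.25],40).round(1) for a in [(164,102),(233,102)]])
E
```

```text
[[278.2, 154.2], [249.8, 169.2], [305.8, 209.2], [278.8, 222.8]] [[277.7, 154.4], [249.7, 168.9], [305.5, 209.2], [278.5, 222.4]]
[[516.2 115.8]
 [476.8  96.3]
 [555.2  37.1]
 [515.9  17.6]]
yaws [26.39 26.34] lens 87.90505391187953 43.935973567638406 centre [516.   66.7]
[array([510.7, 244.8,  40. ]), array([553.8, 244.3,  40. ])]
```

```bash
python3 - <<'E'
from house import *
def st(m): 
    s=robot.observe();print(m,round(s['t'],2),s['tcp_pos'].round(1),np.array(s['contact_force']).round(1),round(s['grip_width'],3),round(s['grip_force'],1))
o=down(np.radians(-0.9))
robot.movep([533.5,287.6,130],o); robot.hold(0.2); st('above')
robot.servo_line([533.5,287.6,49],feed=80); robot.hold(0.1); st('down')
grip(0.0,45); robot.hold(0.2); st('grip')
robot.servo_line([533.5,287.6,150],feed=60); robot.hold(0.3); st('lift')
o2=down(np.radians(26.37))
robot.servo_line([516,66.7,120],feed=120,rotation=o2); robot.hold(0.3); st('over')
i,im=snap('wrist','w3.png'); np.savez('w3.npz',**{k:np.array(i[k]) for k in('camera_matrix','R','t')})
j,im=snap('top','t3.png');k,im=snap('side','s3.png')
E
python3 -c "
import cv2,numpy as np
a=cv2.imread('pics/w3.png');t=cv2.imread('pics/t3.png')[160:260,310:420];s=cv2.imread('pics/s3.png')[220:370,260:420]
r=lambda x,w,h:cv2.resize(x,(w,h),interpolation=cv2.INTER_CUBIC)
cv2.imwrite('pics/m3.png',np.vstack([np.hstack([r(a,400,300),r(s,320,300)]),np.hstack([r(t,330,300),np.zeros((300,390,3),np.uint8)])]))"
```

```text
above 12.35 [534.6 286.7 131.4] [-0.3  0.1  0.3] 0.402 0.0
down 13.61 [533.9 287.8  49.7] [-0.6  0.1 -0.7] 0.395 0.0
grip 14.28 [533.4 287.7  49.2] [-1.3 -0.3  2.9] 0.155 45.0
lift 16.41 [533.5 287.6 149.9] [ 0.   0.6 -1.6] 0.149 45.0
over 18.73 [516.   66.9 120. ] [-0.1  0.3 -2.7] 0.149 45.0
```

View pics/m3.png

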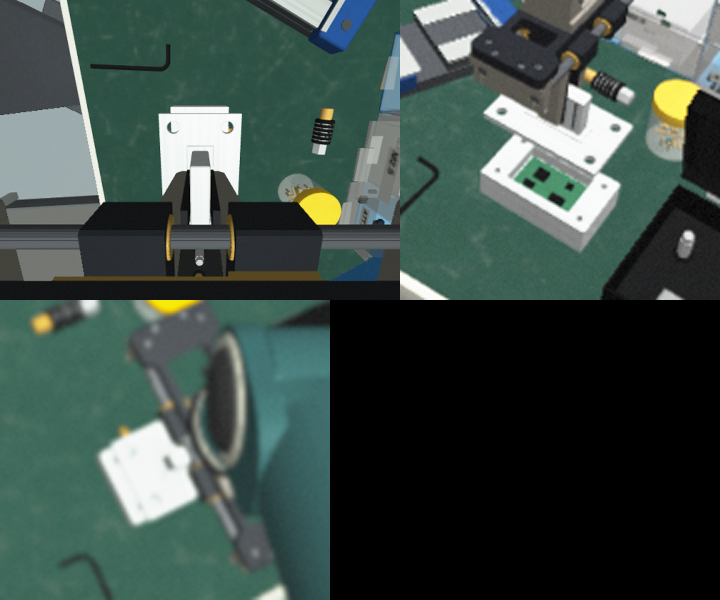

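The cover is held over the housing. The fixed side camera has an unobstructed housing view (side0) and now sees the cover holes too. Using the same camera for both cancels its bias.

```bash
python3 - <<'E'
from house import *
a=cv2.imread('pics/side0.png')[280:350,290:380];s=cv2.imread('pics/s3.png')[255:325,290:390]
r=lambda x:cv2.resize(x,None,fx=4,fy=4,interpolation=cv2.INTER_CUBIC)
w=cv2.imread('pics/w3.png')[145:200,215:345]
A=np.hstack([r(a),r(s)]);W=r(w);W=np.pad(W,((0,0),(0,A.shape[1]-W.shape[1]),(0,0)))
cv2.imwrite('pics/m4.png',np.vstack([A,W]))
i=viewer.camera_info('side'); c,si=np.cos(np.radians(26.37)),np.sin(np.radians(26.37))
for z in (32,111):
    H=[proj(i,[516+c*x-si*y,66.7+si*x+c*y,z]).round(1) for x,y in [(22,44),(-22,44),(22,-44),(-22,-44)]]
    print(z,[h.tolist() for h in H])
E
```

```text
32 [[320.8, 289.2], [307.8, 303.6], [361.1, 311.8], [348.8, 327.8]]
111 [[323.7, 260.2], [309.9, 274.5], [366.8, 282.7], [353.9, 298.7]]
```

View pics/m4.png

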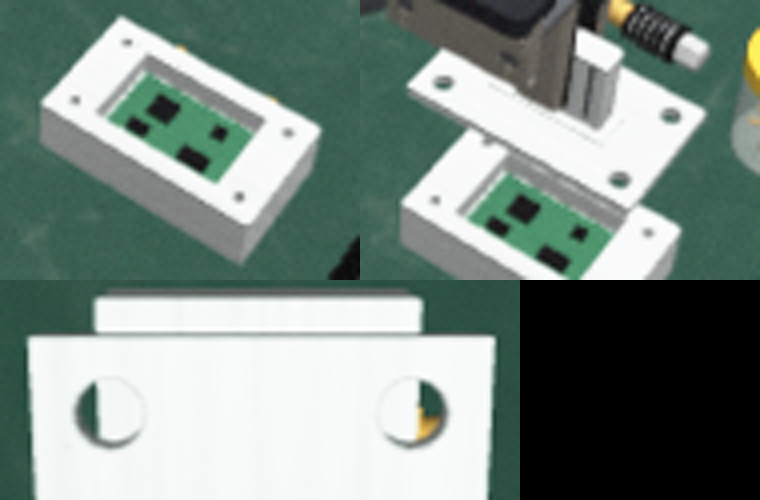

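In the side camera, the cover holes and the unobstructed housing holes have nearly the same offset from prediction: (+0.6,+0.7) px against (+0.6,+0.9) px. The alignment is therefore within about 0.5 mm, so I can descend.

```bash
python3 - <<'E'
from house import *
def st(m): 
    s=robot.observe();print(m,round(s['t'],2),s['tcp_pos'].round(1),np.array(s['contact_force']).round(1),round(s['grip_width'],3),round(s['grip_force'],1));return s
for z in (85,70,58.5):
    robot.servo_line([516,66.7,z],feed=40); s=st(z)
    if np.linalg.norm(s['contact_force'])>8: print('stop');break
robot.hold(0.6); s=st('hold')
i,im=snap('side','s5.png'); c,si=np.cos(np.radians(26.37)),np.sin(np.radians(26.37))
print([proj(i,[516+c*x-si*y,66.7+si*x+c*y,49.5]).round(1).tolist() for x,y in [(-22,44),(22,-44),(-22,-44)]])
cv2.imwrite('pics/m5.png',cv2.resize(cv2.cvtColor(im,cv2.COLOR_RGB2BGR)[265:365,270:400],None,fx=5,fy=5,interpolation=cv2.INTER_CUBIC))
i,im=snap('wrist'); pins(['jaw_tab'],'wrist',i)
E
```

```text
85 19.9 [516.2  66.7  85.2] [-0.2 -0.2 -3.5] 0.154 45.0
70 20.43 [515.9  66.6  69.7] [ 0.7 -0.1 -2.4] 0.149 45.0
58.5 20.86 [515.8  66.6  58.2] [ 0.3  0.4 -1.6] 0.151 45.0
hold 21.46 [516.   66.7  58.5] [ 0.4  0.1 -2. ] 0.148 45.0
[[308.2, 297.5], [362.3, 305.7], [349.9, 321.7]]
```

View pics/m5.png

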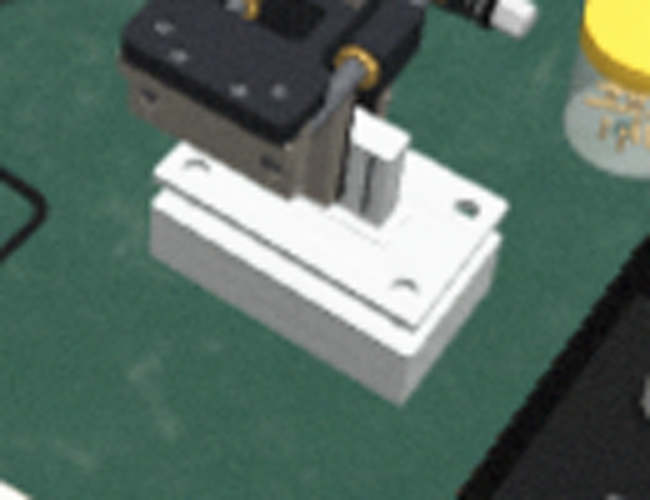

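The cover hovers level with a visible gap. Its holes sit at crop pixels (197,163), (466,208) and (403,287), within 1 px of prediction. Handing in.

```bash
python3 -c "
from h import *
print(robot.job_done()); print(robot.observe()['t'])"
```

```text
the job is handed in; nothing more can be done
None
the job is handed in; nothing more can be done
```

I handed the job in with the jaw pulled about 39 of its 40 mm open and the cover gripped and still, hovering level about 1 cm above the housing; the side camera puts its holes over the threaded holes to within about 1 mm, and the judging result was not shown to me.

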